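# Slide the bearing cup along the press deck and press it home over the covered shaft

### The job

Push the steel bearing cup along the channel of the press fixture, keeping it on the deck, until its bore is over the shaft that stands in the slot; then press it straight down over the shaft until the deck is fully down, and leave it there. The shaft may be clamped anywhere along a short stretch of the slot, so feel (or look) for the spot where the cup sinks instead of sitting hard on the shaft's end, and never force it hard. Leave the other things lying about where they are.

Things in the scene. Friction and masses are not known exactly. Their poses are not given: they have to be found in the camera images.
- fixture: Fixed aluminium press fixture: base plate 250x120x12 mm with a channel. Origin: centre of the plate's underside. x runs along the channel from its open loading end (-105 mm) to the end stop (inner face +105 mm), z up. Side walls: inner faces at y = +-30.5 mm, 9 mm thick, tops at z = 54 mm. A thin gantry beam crosses overhead along world y at world x = 0.58, from 0.55 m up: keep the arm off it.
- slot_mid (a point): Point of the fixture at x = 50, y = 0, z = 48 mm: level with the raised deck, mid-way along the stretch of the deck's slot (29 mm wide, from 58 mm before to 40 mm past this point) where the shaft can stand. The shaft's axis is on y = 0, anywhere up to 10 mm before or past this point along x; it is not reported, but is seen in the slot from above or felt. Axes as the fixture.
- deck (a joint): How far the deck (steel plate 205x59x8 mm in the channel) is pressed down, m: 0 = raised (top at z = 48 mm of the fixture), 0.022 = fully down on its stop. No spring: a brake holds it where it is left; it gives way at about 10 to 12 N. Do not sink it before the cup is over the shaft: it cannot be raised again.
- cup: Loose steel bearing cup, 0.2 to 0.33 kg, 58 mm in diameter, 32 mm high, mouth down: flat closed top, bore 29 mm wide and 25 mm deep, open below. Origin: centre of its underside (the mouth), z up. Starts on the raised deck, centre 50 to 66 mm on the -x side of the fixture's origin, with 1.5 mm play to each side wall.
- nozzle: Bystander: copper welding nozzle, 26x26x32 mm, standing on the worktop. Origin: centre of its underside.
- lens_box: Bystander: flat blue lens box, 50x50x15 mm, on the worktop. Origin: centre of its underside.
- plier: Bystander: needle-nose pliers with red grips, 153x50x13 mm, on the worktop. Origin: centre of its underside.
- shaft_foot (a point): Floor of the channel under slot_mid (36 mm lower, not the shaft itself). The fixed upright steel shaft rises from here: 26 mm in diameter, its flat end 1.5 mm below the raised deck's top, its last 5 mm tapering to a 20 mm wide end. A cup more than about 3 mm off the shaft's axis sits hard on its end; nearer, the taper centres it and it sinks with the deck.
Mind the look-alikes: they are no part of the job. What is shaped like the cup but orange or red is not meant.

How it is judged:
On the way:
1. the cup has been pushed along the still raised deck into the stretch where the shaft stands (x of cup in the frame of fixture between 0.034 and 0.066 m and z of cup in the frame of fixture above 0.043 m and value of joint deck below 0.004 m), for 0.2 s.
At the end, for the whole second after the job is handed in: The cup sits upright (within 0.08 rad) over the shaft in the channel, its mouth no higher than 30 mm above the underside of the fixture's plate (home is 26 mm), the deck pressed down at least 19.5 of its 22 mm, and the cup at rest (value of joint deck above 0.0195 m and z of cup in the frame of fixture below 0.03 m and x of cup in the frame of fixture between 0.036 and 0.064 m and y of cup in the frame of fixture between -0.004 and 0.004 m and angle between the z axis of cup and the z axis of fixture, either way round below 0.08 rad and linear speed of cup below 0.01 m/s); the robot touches nothing.
It fails at once if the cup is lifted more than 15 mm off the raised deck (z of cup in the frame of fixture above 0.063 m).
It fails at once if the cup falls off the fixture (height (world z) of cup below 0.015 m).
It fails at once if a bystander is moved more than 20 mm (distance of any of nozzle, lens_box, plier from where it was at the start of the episode above 0.02 m).
It fails at once if the cup is forced: the fingers press on it with over 100 N (contact force between the fingers and cup above 100 N).
It also fails if it takes over 72 s, if anything falls off the work surface, if the arm or the gripper's body presses on something with over 40 N, if the wrist force passes 120 N, or if a joint passes its speed limit or range.

### The arm

A 7-joint arm with a two-finger parallel gripper is mounted at the origin on a cart in front of the work surface, level with it; the furniture and walls round the work are solid. World frame = base frame: x ahead of the robot, y to its left, z up, the work surface at z = 0. Lengths are in m, angles in rad, forces in N, time in s.
With the tool pointing down it reaches from about 0.425 to 0.925 m from the base axis. Payload 6.8 kg.
Tool frame: the origin (TCP) lies at the very end of the fingers, on their centre line; the grasp point (between the pads) lies 19 mm behind it; z points along the fingers, y is the direction in which the jaws open and shut (so a half turn about z gives the same grasp; the last joint's range is limited). The gripper opens to 85 mm and grips with 20 to 120 N. Pads are 22 mm wide; open, the fingers measure 114 mm over their backs; the gripper's body (76 mm by 85 mm) begins 54 mm behind the grasp point. The pads swing forward as they close: fully open they stand 13 mm farther back than shut.
Start: joints at [-1.324, 0.477, 0.022, 1.555, -0.011, 1.109, -0.083], TCP at [0.234, 0.633, 0.231] pointing down, gripper open.
Joint ranges: [-2.96, 2.96], [-0.34, 2.1], [-1.41, 1.46], [0.24, 2.44], [-1.37, 4.51], [0.17, 1.92], [-2.96, 2.96]. Speed limits (rad/s): [2.39, 2.39, 3.14, 3.14, 3.14, 3.14, 3.14].

### API

Orientations are given as a unit quaternion [w, x, y, z].
In Python, from station import bot gives the robot as it stands.
- The arm moves only by the tool move_arm, never from a script. Its argument "commands" is text: rows parted by semicolons, each of 7 numbers parted by spaces: the opening, from 0 (shut) to 1 (fully open), then the shift along the tool's x, y, z in cm, then the turn, a rotation vector about the tool's x, y, z in degrees. In form: gripper tx ty tz rx ry rz; .... A call has 1 to 12 rows; each row shifts and turns the commanded pose from where the row before left it, along the tool's axes as they then stand; what a row does not reach is not made up. A row lasts 1/12 s, in which the tool goes at most 41.7 mm and 7.16 degrees, less where a joint would pass 70% of its speed; a pose out of reach is approached as far as the arm can. A call with a gripper value outside its range is refused whole. The fingers move at their own pace and stop on an object; "force" is the grip in N (left out, the last holds). Time passes only in rows, so rows that do not move let the fingers close. It gives the time, the measured TCP pose, the force and the opening at its end, in the units of the state.
- bot.get_obs(): the state, without advancing time (a new reading comes with each control period).
- bot.read_camera(name): name is "scene" or "top"; returns a dict with "img" (480x640x3 uint8, red, green, blue), "K" (3x3 intrinsics, pixels), "rvec" (rotation vector, rad) and "tvec" (3), from world to camera coordinates, as OpenCV has them. Camera axes: x right, y down, z forward; pixel columns grow to the right and rows downward; lengths in m; the calibration is good to about 2 mm. A picture is of the moment at which its call begins. There is no depth.
- bot.hand_in(): hands the job in, once; it reports no verdict.
The state is a dict: "t": time; "q": joint angles; "joint_vel": joint speeds; "joint_torque": joint torques, N m; "eef_pos": TCP position; "tool_rot": TCP orientation; "contact_force": force on the tool from outside, world axes, zero at the start; "torque": the same for the moment, N m; "gripper_width": opening from 0.0 (shut) to 1.0 (fully open).
Only numpy, scipy, OpenCV 4.12 (cv2) and the standard library are available. Lean on these libraries where they do the work, as an engineer would, in place of code of your own. Each camera call takes 0.05 s, during which the arm holds its last target. There are 200 camera calls.

## Working session

There is one attempt and no reset: what is moved stays moved. The work goes in short steps, Python scripts to look and compute and a tool call to move; the robot and the scene stay as the last step left them, time stands still between calls to the robot, and variables do not carry over. Pictures are saved under pics/ and viewed, about 8 in all and at most 12, crops included, and the job is handed in when it is done.

Besides the shell and the picture viewer there is one more tool, called after "Emit:" by a JSON object that holds its "op" and its "data", one argument or row to a line. move_arm: Moves the arm, as the interface text tells. Its arguments: {"type":"object","properties":{"commands":{"type":"string"},"force":{"type":"number"}},"required":["commands"]}

```bash
mkdir -p pics; cat > h.py <<'E'
import cv2,numpy as np
from station import bot
def cam(n):
    c=bot.read_camera(n); R=cv2.Rodrigues(np.array(c['rvec'],float))[0]; return c['img'],np.array(c['K']),R,np.array(c['tvec'],float).ravel()
def ray(c,u,v,z):
    _,K,R,t=c; d=R.T@np.linalg.solve(K,[u,v,1.]); o=-R.T@t; return o+d*(z-o[2])/d[2]
def proj(c,p):
    _,K,R,t=c; q=K@(R@np.array(p)+t); return q[:2]/q[2]
def save(n,i): cv2.imwrite('pics/'+n,cv2.cvtColor(i,cv2.COLOR_RGB2BGR))
E
python3 - <<'E'
from h import *
for n in('scene','top'):
    c=cam(n); save(n+'0.png',c[0]); print(n,c[1].tolist(),-c[2].T@c[3],c[2][2])
o=bot.get_obs(); print(o)
E
```

```text
scene [[588.1545580256891, 0.0, 316.2668413830135], [0.0, 588.1545580256891, 235.52444944215696], [0.0, 0.0, 1.0]] [-0.04072467  0.61822602  0.45519192] [ 0.59218935 -0.68525381 -0.42395635]
top [[471.4095692535884, 0.0, 320.7356918668633], [0.0, 471.4095692535884, 244.25838446542906], [0.0, 0.0, 1.0]] [0.40071291 0.0188356  0.91364249] [ 1.04048017e-01 -4.01478691e-04 -9.94572194e-01]
{'t': 0.1, 'q': array([-1.324074  ,  0.47775542,  0.0223393 ,  1.55634608, -0.01147909,
        1.10927075, -0.08310317]), 'joint_vel': array([-3.59103463e-04, -1.61729526e-03, -2.30115627e-04, -2.95395530e-03,
        1.52455644e-04,  5.93817245e-04, -4.10071582e-05]), 'joint_torque': array([ 4.51961954e-03, -5.97768152e+01,  1.61371529e+00, -2.81957120e+01,
        1.28348460e-02,  5.11742604e-03,  1.97153338e-05]), 'eef_pos': array([0.23434244, 0.63245677, 0.23040014]), 'tool_rot': array([-7.72098026e-05,  1.76467521e-01,  9.84306117e-01, -8.22064719e-04]), 'contact_force': array([-0.06005146,  0.13150522, -0.05760548]), 'torque': array([ 0.03359976, -0.00791089,  0.00953272]), 'gripper_width': 0.9972781965474409}
```

View pics/top0.png

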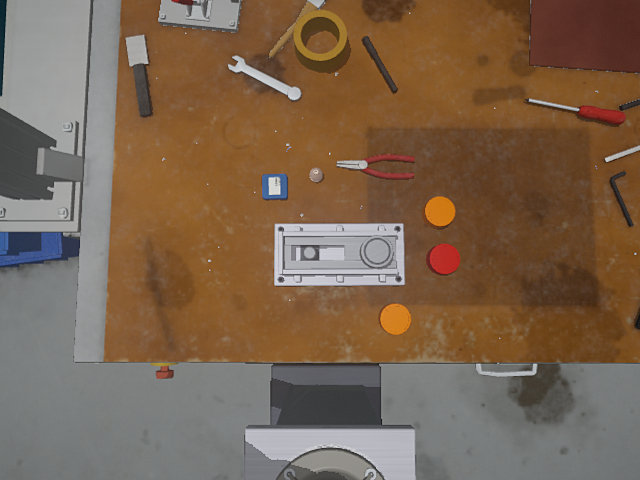

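View pics/scene0.png

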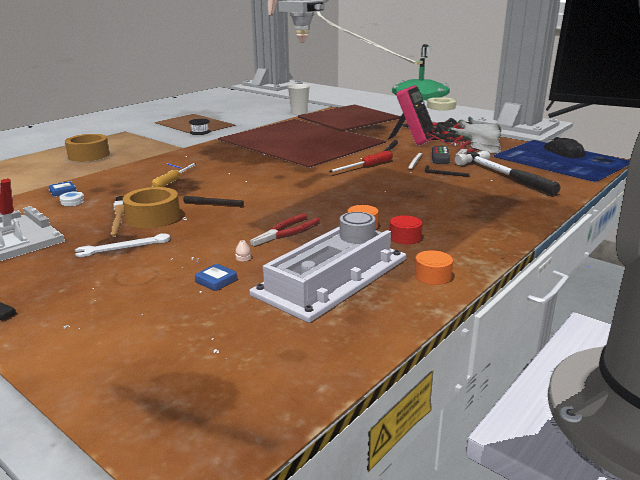

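Top view: the steel cup is at about (377,251) in the fixture's channel. The shaft is at about (310,253), so fixture +x points left in the image, along world +y. The look-alikes are orange (440,211), orange (395,319) and red (443,259). Only the grey one in the channel fits; I'll confirm it with a crop and measure.

```bash
python3 - <<'E'
from h import *
c=cam('top'); im=c[0][215:295,265:415]; save('crop1.png',cv2.resize(im,None,fx=5,fy=5,interpolation=cv2.INTER_CUBIC))
# plate bright outline
g=cv2.cvtColor(c[0],cv2.COLOR_RGB2HSV); m=((g[...,1]<60)&(g[...,2]>60)).astype(np.uint8)*255
m[:215]=0;m[295:]=0;m[:,:265]=0;m[:,415:]=0
cs=max(cv2.findContours(m,0,2)[0],key=cv2.contourArea); r=cv2.minAreaRect(cs); print(r)
w=np.array([ray(c,u,v,.012)[:2] for u,v in cs[:,0]]); rw=cv2.minAreaRect((w*1000).astype(np.float32)); print(rw)
h=cv2.HoughCircles(cv2.resize(cv2.cvtColor(im,cv2.COLOR_RGB2GRAY),None,fx=5,fy=5,interpolation=cv2.INTER_CUBIC),cv2.HOUGH_GRADIENT,1.5,40,param1=80,param2=30,minRadius=15,maxRadius=110)
print(h)
E
```

```text
((339.0, 254.0), (61.99999237060547, 129.99996948242188), 90.0)
((476.74859619140625, -16.55078125), (119.38553619384766, 250.44219970703125), 0.16806766390800476)
[[[555.75     183.75      82.649994]
  [596.25     201.75      99.149994]
  [191.25     258.75     104.100006]
  [177.75     201.75      92.55    ]
  [374.25     212.25     109.05    ]
  [144.75     254.25      99.149994]
  [590.25     149.25     107.399994]
  [233.25     207.75     104.100006]
  [117.75     206.25     102.45    ]
  [554.25     225.75     104.100006]
  [474.75     183.75      80.850006]
  [315.75     206.25     102.45    ]
  [315.75     251.25     102.45    ]
  [414.75     206.25     102.45    ]
  [279.75     188.25      84.3     ]
  [417.75     254.25      99.149994]
  [633.75     287.25      62.699997]
  [282.75      59.25     109.05    ]
  [150.75     165.75      62.699997]
  [497.25     329.25     102.45    ]
  [447.75     315.75      87.600006]
  [213.75     168.75      59.4     ]
  [372.75     252.75     104.100006]
  [123.75     318.75      50.699997]
  [590.25     246.75      64.350006]
  [467.25  
[... 548 characters left out ...]
11.75     360.75      67.350006]
  [375.75     318.75      21.45    ]
  [239.25     105.75      62.85    ]
  [194.25     123.75      44.1     ]
  [542.25     317.25      32.85    ]
  [111.75     129.75      26.4     ]
  [521.25      63.75      46.800003]
  [351.75      68.25      42.449997]
  [110.25      75.75      34.2     ]
  [596.25      69.75      33.      ]
  [300.75     129.75      26.1     ]
  [672.75     309.75      25.65    ]
  [636.75     207.75      22.5     ]
  [548.25     140.25      36.3     ]
  [111.75     278.25      30.45    ]
  [513.75     218.25      29.400002]
  [180.75      71.25      38.85    ]
  [504.75     272.25      28.2     ]
  [288.75     327.75      34.2     ]]]
```

View pics/crop1.png

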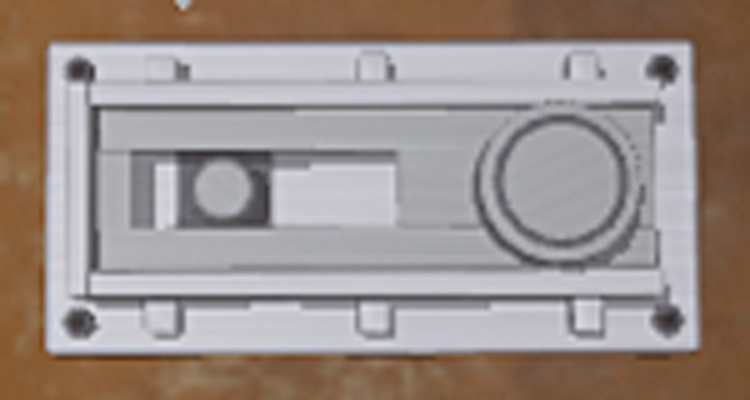

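```bash
python3 - <<'E'
from h import *
c=cam('top'); f=lambda x,y,z: ray(c,265+(x+.5)/5-.5,215+(y+.5)/5-.5,z)
print('cuptop',f(562,181,.08),'ring outer',f(557,184,.08))
print('shaft',f(224,188,.0465),'slot ends',f(131,190,.048),f(398,190,.048))
print('walls',f(300,80,.054),f(300,106,.054),f(300,271,.054),f(300,297,.054),'ends',f(68,190,.054),f(660,190,.048))
print('holes',[f(*p,.012) for p in((79,70),(661,69),(79,322),(667,321))])
E
```

```text
cuptop [ 0.47653617 -0.08143793  0.08      ] ring outer [ 0.47546151 -0.07965214  0.08      ]
shaft [0.47662711 0.03937198 0.0465    ] slot ends [0.47565692 0.07360812 0.048     ] [ 0.4759412  -0.02480115  0.048     ]
walls [0.5159218  0.01145321 0.054     ] [0.50628825 0.01143418 0.054     ] [0.44566773 0.01131445 0.054     ] [0.43619586 0.01129574 0.054     ] ends [0.47507086 0.09628543 0.054     ] [ 0.4762202  -0.12138277  0.048     ]
holes [array([0.52519363, 0.0963922 , 0.012     ]), array([ 0.52624015, -0.12825261,  0.012     ]), array([0.42815803, 0.09525393, 0.012     ]), array([ 0.42917847, -0.12918805,  0.012     ])]
```

The crop confirms it: grey cup at crop (562,181), shaft end at (224,188). By slot and hole geometry the fixture origin is at about (0.476, -0.0166), fixture x = world +y, and the shaft sits at world y≈0.039 (fixture x≈56 mm). The cup is at y≈-0.081 and needs to travel about 121 mm. First I'll turn the tool so its y lies along world y, then move over.

Emit:
{"op": "move_arm", "data": {
  "commands": "1 0 0 0 0 0 -6.8; 1 0 0 0 0 0 -6.8; 1 0 0 0 0 0 -6.7; 1 -2 -3 0 0 0 0; 1 -2 -3 0 0 0 0; 1 -2 -3 0 0 0 0; 1 -2 -3 0 0 0 0; 1 -2 -3 0 0 0 0; 1 -2 -3 0 0 0 0; 1 -2 -3 0 0 0 0; 1 -2 -3 0 0 0 0; 1 -2 -3 0 0 0 0",
  "force": 30
}}

```text
t: 1.2
eef_pos: [0.415, 0.3612, 0.2313]
tool_rot: [-0.0, 0.0, 1.0, 0.0]
contact_force: [0.7, 0.7, -0.3]
gripper_width: 0.999
```

Emit:
{"op": "move_arm", "data": {
  "commands": "1 -0.6 -3.7 0 0 0 0; 1 -0.6 -3.7 0 0 0 0; 1 -0.6 -3.7 0 0 0 0; 1 -0.6 -3.7 0 0 0 0; 1 -0.6 -3.7 0 0 0 0; 1 -0.6 -3.7 0 0 0 0; 1 -0.6 -3.7 0 0 0 0; 1 -0.6 -3.7 0 0 0 0; 1 -0.6 -3.7 0 0 0 0; 1 -0.6 -3.7 0 0 0 0; 1 0 -3.5 0 0 0 0; 1 0 0 0 0 0 0"
}}

```text
t: 2.2
eef_pos: [0.4736, -0.0497, 0.2315]
tool_rot: [0.0, 0.005, 1.0, -0.001]
contact_force: [-0.0, -0.2, -0.2]
gripper_width: 0.998
```

Emit:
{"op": "move_arm", "data": {
  "commands": "1 -0.2 -1.6 2 0 0 0; 1 0 -1.5 2 0 0 0; 1 0 0 2 0 0 0; 1 0 0 2 0 0 0; 1 0 0 2 0 0 0; 1 0 0 0 0 0 0; 1 0 0 0 0 0 0"
}}

```text
t: 2.78
eef_pos: [0.4753, -0.073, 0.1308]
tool_rot: [-0.001, 0.0, 1.0, -0.0]
contact_force: [-0.5, 0.3, 0.2]
gripper_width: 1.001
```

```bash
python3 - <<'E'
from h import *
c=cam('top');s=cam('scene')
a=cv2.resize(c[0][200:310,300:480],None,fx=4,fy=4); b=cv2.resize(s[0][150:330,240:440],None,fx=2.4,fy=2.4)
w=800; H=a.shape[0]; b=cv2.resize(b,(360,324)); a=cv2.resize(a,(440,324)) if 0 else cv2.resize(a,(440,269))
o=np.zeros((324,800,3),np.uint8); o[:269,:440]=a; o[:,440:]=b; save('v2.png',o); print(bot.get_obs()['eef_pos'])
E
```

```text
[ 0.47687334 -0.07311391  0.13230145]
```

View pics/v2.png

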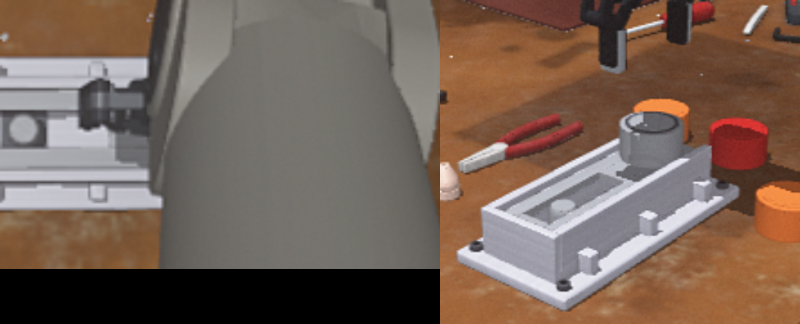

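The scene view shows the open fingers above the cup, clear of the neighbours. The arm hides the top view there. I'll correct y by -8 mm, lower and grip lightly.

Emit:
{"op": "move_arm", "data": {
  "commands": "1 0 -0.8 0 0 0 0; 1 0 0 1.5 0 0 0; 1 0 0 1.5 0 0 0; 1 0 0 1.5 0 0 0; 1 0 0 1.5 0 0 0; 1 0 0 1.4 0 0 0; 1 0 0 0 0 0 0; 1 0 0 0 0 0 0; 1 0 0 0 0 0 0",
  "force": 25
}}

```text
t: 3.63
eef_pos: [0.477, -0.0816, 0.0584]
tool_rot: [0.001, 0.0, 1.0, -0.0]
contact_force: [-1.0, 0.3, 0.6]
gripper_width: 1.004
```

Emit:
{"op": "move_arm", "data": {
  "commands": "0.8 0 0 0 0 0 0; 0.75 0 0 0 0 0 0; 0.7 0 0 0 0 0 0; 0.6 0 0 0 0 0 0; 0.6 0 0 0 0 0 0; 0.6 0 0 0 0 0 0; 0.6 0 0 0 0 0 0; 0.6 0 0 0 0 0 0",
  "force": 25
}}

```text
t: 4.3
eef_pos: [0.4768, -0.0816, 0.0581]
tool_rot: [0.001, 0.001, 1.0, -0.0]
contact_force: [0.1, -1.9, 7.3]
gripper_width: 0.672
```

Gripped at the cup's width (0.672×85 ≈ 57 mm). The closing swing left about 7 N downward, so I'll ease up 1 mm and then slide.

Emit:
{"op": "move_arm", "data": {
  "commands": "0.6 0 0 -0.1 0 0 0; 0.6 0 0 0 0 0 0; 0.6 0 0.5 0 0 0 0; 0.6 0 0.5 0 0 0 0"
}}

```text
t: 4.63
eef_pos: [0.476, -0.0711, 0.0582]
tool_rot: [-0.0, 0.001, 1.0, -0.0]
contact_force: [-0.5, -1.0, -1.1]
gripper_width: 0.674
```

Emit:
{"op": "move_arm", "data": {
  "commands": "0.6 0 0.9 0 0 0 0; 0.6 0 1 0 0 0 0; 0.6 0 1 0 0 0 0; 0.6 0 1 0 0 0 0; 0.6 0 1 0 0 0 0; 0.6 0 1 0 0 0 0; 0.6 0 1 0 0 0 0; 0.6 0 1 0 0 0 0; 0.6 0 1 0 0 0 0; 0.6 0 1 0 0 0 0; 0.6 0 0 0 0 0 0; 0.6 0 0 0 0 0 0"
}}

```text
t: 5.63
eef_pos: [0.4761, 0.0287, 0.0582]
tool_rot: [-0.0, -0.001, 1.0, 0.0]
contact_force: [-0.1, -0.6, -1.6]
gripper_width: 0.674
```

```bash
python3 - <<'E'
from h import *
c=cam('scene'); save('v3.png',cv2.resize(c[0][160:340,230:430],None,fx=3.3,fy=3.3,interpolation=cv2.INTER_CUBIC)); o=bot.get_obs();print(o['eef_pos'],o['contact_force'])
E
```

```text
[0.47614141 0.02797108 0.05827061] [ 0.16038564 -0.34578019 -1.74809027]
```

View pics/v3.png

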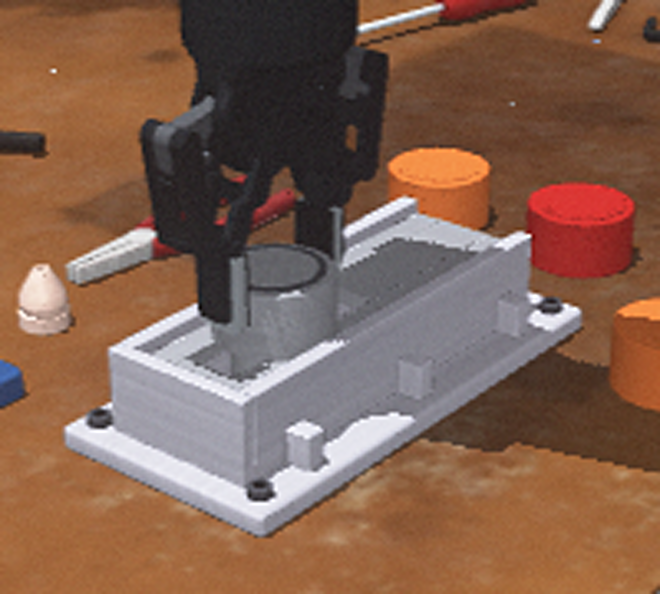

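The scene view shows the cup held in the jaws on the raised deck, at about crop (285,295) near the slot, with the bystanders untouched. I'll go the last 11 mm, release, rise and move aside for a top check.

Emit:
{"op": "move_arm", "data": {
  "commands": "0.6 0 0.6 0 0 0 0; 0.6 0 0.5 0 0 0 0; 0.6 0 0 0 0 0 0; 0.6 0 0 0 0 0 0; 0.6 0 0 0 0 0 0; 0.6 0 0 0 0 0 0"
}}

```text
t: 6.18
eef_pos: [0.4761, 0.0386, 0.0583]
tool_rot: [-0.0, 0.0, 1.0, -0.0]
contact_force: [0.3, 0.2, -1.5]
gripper_width: 0.671
```

Emit:
{"op": "move_arm", "data": {
  "commands": "0.75 0 0 0 0 0 0; 0.75 0 0 0 0 0 0; 0.75 0 0 0 0 0 0; 0.75 0 0 0 0 0 0; 0.75 0 0 0 0 0 0; 0.75 0 0 -0.5 0 0 0; 0.75 0 0 -1.5 0 0 0; 0.75 0 0 -2 0 0 0; 0.75 0 0 -2 0 0 0; 0 0 0 -2 0 0 0; 0 0 0 0 0 0 0; 0 0 0 0 0 0 0"
}}

```text
t: 7.18
eef_pos: [0.477, 0.0391, 0.1394]
tool_rot: [0.001, 0.0, 1.0, 0.0]
contact_force: [-0.4, -0.5, -0.6]
gripper_width: 0.333
```

Emit:
{"op": "move_arm", "data": {
  "commands": "0 0 3 0 0 0 0; 0 0 3 0 0 0 0; 0 0 3 0 0 0 0; 0 0 3 0 0 0 0; 0 0 3 0 0 0 0; 0 0 3 0 0 0 0; 0 0 0 0 0 0 0; 0 0 0 0 0 0 0"
}}

```text
t: 7.85
eef_pos: [0.4752, 0.2205, 0.1371]
tool_rot: [-0.001, -0.002, 1.0, -0.0]
contact_force: [0.1, -1.4, -0.3]
gripper_width: -0.002
```

```bash
python3 - <<'E'
from h import *
c=cam('top'); im=c[0][215:295,265:415]; save('crop2.png',cv2.resize(im,None,fx=5,fy=5,interpolation=cv2.INTER_CUBIC))
print(proj(c,[.4765,.0394,.08])); o=bot.get_obs();print(o['eef_pos'])
E
```

```text
[308.94579588 250.62428982]
[0.47547179 0.21862053 0.1371689 ]
```

View pics/crop2.png

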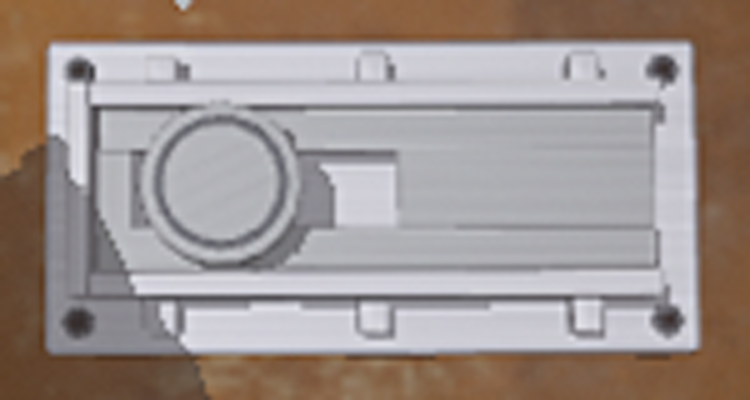

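The cup's top ring is centred at crop (221,181). A cup standing over the shaft should show at (221.7,180), so the fit is within about 0.5 mm. Back over it with the fingers shut, then down gently.

Emit:
{"op": "move_arm", "data": {
  "commands": "0 0 -3 0 0 0 0; 0 0 -3 0 0 0 0; 0 0 -3 0 0 0 0; 0 0 -3 0 0 0 0; 0 0 -3 0 0 0 0; 0 0 -3 0 0 0 0; 0 0 0 1 0 0 0; 0 0 0 1.5 0 0 0; 0 0 0 1.5 0 0 0; 0 0 0 0.7 0 0 0; 0 0 0 0 0 0 0; 0 0 0 0 0 0 0"
}}

```text
t: 8.9
eef_pos: [0.4757, 0.0382, 0.091]
tool_rot: [-0.001, 0.001, 1.0, -0.0]
contact_force: [0.2, -0.6, -0.0]
gripper_width: 0.004
```

Emit:
{"op": "move_arm", "data": {
  "commands": "0 0 0 0.2 0 0 0; 0 0 0 0.2 0 0 0; 0 0 0 0.2 0 0 0; 0 0 0 0.1 0 0 0; 0 0 0 0 0 0 0; 0 0 0 0 0 0 0"
}}

```text
t: 9.4
eef_pos: [0.4762, 0.0389, 0.0844]
tool_rot: [0.0, 0.0, 1.0, 0.0]
contact_force: [0.0, -0.0, 0.2]
gripper_width: -0.004
```

Emit:
{"op": "move_arm", "data": {
  "commands": "0 0 0 0.2 0 0 0; 0 0 0 0.1 0 0 0; 0 0 0 0.1 0 0 0; 0 0 0 0.1 0 0 0; 0 0 0 0 0 0 0; 0 0 0 0 0 0 0"
}}

```text
t: 9.9
eef_pos: [0.4762, 0.0389, 0.0795]
tool_rot: [-0.0, 0.0, 1.0, 0.0]
contact_force: [-1.2, -0.7, 4.1]
gripper_width: 0.001
```

Emit:
{"op": "move_arm", "data": {
  "commands": "0 0 0 0.1 0 0 0; 0 0 0 0 0 0 0; 0 0 0 0.1 0 0 0; 0 0 0 0 0 0 0; 0 0 0 0.1 0 0 0; 0 0 0 0 0 0 0"
}}

```text
t: 10.4
eef_pos: [0.4762, 0.0389, 0.0768]
tool_rot: [-0.0, 0.0, 1.0, 0.0]
contact_force: [-3.0, 0.4, 8.9]
gripper_width: 0.001
```

It sinks: 3 mm down at only 9 N, so the bore is on the shaft. Carry on.

Emit:
{"op": "move_arm", "data": {
  "commands": "0 0 0 0.1 0 0 0; 0 0 0 0.1 0 0 0; 0 0 0 0.1 0 0 0; 0 0 0 0.1 0 0 0; 0 0 0 0.1 0 0 0; 0 0 0 0.1 0 0 0; 0 0 0 0 0 0 0"
}}

```text
t: 10.98
eef_pos: [0.4762, 0.0389, 0.0708]
tool_rot: [-0.0, 0.0, 1.0, 0.0]
contact_force: [-2.6, -0.3, 9.4]
gripper_width: -0.0
```

Emit:
{"op": "move_arm", "data": {
  "commands": "0 0 0 0.1 0 0 0; 0 0 0 0.1 0 0 0; 0 0 0 0.1 0 0 0; 0 0 0 0.1 0 0 0; 0 0 0 0.1 0 0 0; 0 0 0 0.1 0 0 0; 0 0 0 0 0 0 0"
}}

```text
t: 11.57
eef_pos: [0.4762, 0.0389, 0.0648]
tool_rot: [-0.0, 0.0, 1.0, 0.0]
contact_force: [-2.5, 0.1, 8.0]
gripper_width: 0.003
```

Emit:
{"op": "move_arm", "data": {
  "commands": "0 0 0 0.1 0 0 0; 0 0 0 0.1 0 0 0; 0 0 0 0.1 0 0 0; 0 0 0 0.1 0 0 0; 0 0 0 0.1 0 0 0; 0 0 0 0 0 0 0; 0 0 0 0 0 0 0"
}}

```text
t: 12.15
eef_pos: [0.4762, 0.0389, 0.0597]
tool_rot: [-0.0, 0.0, 1.0, 0.0]
contact_force: [-3.0, 0.9, 9.6]
gripper_width: -0.004
```

Emit:
{"op": "move_arm", "data": {
  "commands": "0 0 0 0.1 0 0 0; 0 0 0 0.1 0 0 0; 0 0 0 0 0 0 0; 0 0 0 0 0 0 0"
}}

```text
t: 12.48
eef_pos: [0.4762, 0.0389, 0.058]
tool_rot: [-0.0, 0.0, 1.0, 0.0]
contact_force: [-3.0, -0.8, 11.5]
gripper_width: -0.003
```

Emit:
{"op": "move_arm", "data": {
  "commands": "0 0 0 0.05 0 0 0; 0 0 0 0 0 0 0; 0 0 0 0.05 0 0 0; 0 0 0 0 0 0 0"
}}

```text
t: 12.82
eef_pos: [0.4763, 0.039, 0.0578]
tool_rot: [-0.0, 0.0, 1.0, 0.001]
contact_force: [-7.5, -0.1, 24.1]
gripper_width: 0.004
```

The force has risen to 24 N and z has stopped at 0.0578, so the deck is on its stop. Withdraw and check.

Emit:
{"op": "move_arm", "data": {
  "commands": "0 0 0 -0.3 0 0 0; 0 0 0 -0.7 0 0 0; 0 0 0 -2 0 0 0; 0 0 0 -3 0 0 0; 0 0 0 -3 0 0 0; 0 0 3 0 0 0 0; 0 0 3 0 0 0 0; 0 0 3 0 0 0 0; 0 0 3 0 0 0 0; 0 0 3 0 0 0 0; 0 0 3 0 0 0 0; 0 0 0 0 0 0 0"
}}

```text
t: 13.82
eef_pos: [0.4757, 0.2262, 0.1466]
tool_rot: [0.0, -0.004, 1.0, 0.002]
contact_force: [0.4, 0.6, 0.0]
gripper_width: 0.002
```

```bash
python3 - <<'E'
from h import *
c=cam('top');s=cam('scene')
o=np.zeros((560,760,3),np.uint8)
o[:280,:525]=cv2.resize(c[0][215:295,265:415],(525,280)); b=cv2.resize(s[0][190:330,240:420],(360,280)); o[280:,:360]=b
save('final.png',o); print(bot.get_obs()['eef_pos'],proj(c,[.4765,.0394,.058]))
E
```

```text
[0.47595955 0.22008425 0.14622538] [309.23770673 251.7184845 ]
```

View pics/final.png

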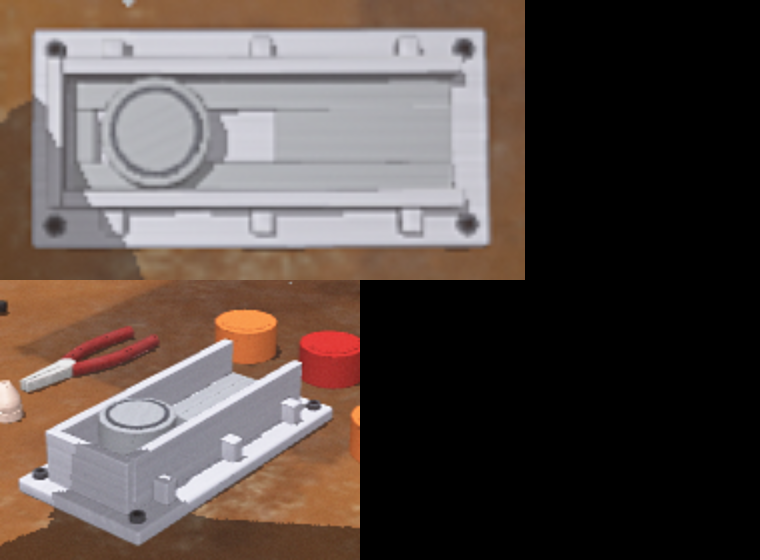

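The cup sits low and upright in the channel, with its top ring at about (155,130) in the top panel, and its top is only just above the walls. The deck is down and the arm is clear, so I'm handing in.

```bash
python3 -c "
from station import bot
print(bot.hand_in())"
```

```text
the job is handed in; nothing more can be done
None
```

The cup is pressed over the shaft with the deck on its stop, and the job is handed in. The hand-in reports no verdict.

- **Slide:** I gripped the steel cup lightly (25 N) and slid it along the raised deck to the shaft, which I had located in the top camera at about x = 56 mm in the fixture frame. After I let go, the top view showed the cup within about 0.5 mm of the shaft's axis.
- **Press:** With the fingers shut I pressed the cup down about 22 mm. The readings were about 8–12 N while it sank. At the bottom the force rose to 24 N and the height held steady, so I took that as the stop.
- **Last checks:** The final pictures show the cup low and upright over the shaft, the pliers and nozzle where they were, and the arm clear with about zero contact force. The lens box was outside the final crops, so I did not recheck it, but the arm passed nowhere near it at table height. No check failed or disagreed.

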